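# Pack the baking canister and press its lid on

### The job

Put the spice jar, the biscuit cutter and the wooden scoop into the white canister. Then lift the lid out of the drying rack, lay it flat on the cork mat with its knob up and let go of it; take it again by the knob and press it onto the canister until it is seated level all round. Leave everything else where it stands.

Things in the scene. Friction and masses are not known exactly. Their poses are not given: they have to be found in the camera images.
- canister: White ceramic canister, two blue bands, open top, loose, 1.3 kg. Outer diameter 132 mm, inner 120 mm, 135 mm tall, floor 6 mm. Origin: centre of its underside, z up. Four sprung rubber pads inside the mouth (4 mm below the rim, 6 mm proud of the wall) hold a lid just laid on 7 mm too high; pushing its plug past them takes about 8 to 16 N.
- lid: Round wooden lid, 140 mm across, 0.17 kg. Origin: centre of the plug's flat underside; z out through the knob: cork plug dia 111, z 0-14 mm (tapered to 102 below); flange dia 140, z 14-22; dark knob, neck dia 22 from z 22, dia 30 at z 34-48, top z 52. Starts on edge in the rack, z level, facing away from the robot. Fully seated, its origin is 121 mm above the canister's underside.
- lid_knob (a point): Centre of the top of the lid's knob.
- rack: White drying rack fixed on the counter, base 130 x 190 x 8 mm, with thin steel prongs; the lid stands on edge on its base (top of the lid 148 mm above the counter), the two middle pairs of prongs, 50 mm high, on either side of it. Origin under the base's centre; x is the way the lid's knob faces at the start.
- mat: Cork mat fixed on the counter, 230 (x) x 210 (y) x 6 mm. Origin at the centre of its underside.
- jar: Small amber glass spice jar with red cap, 36 mm across, 58 mm tall, 70 g, standing. Origin at the centre of its underside.
- cutter: Round steel biscuit cutter (an open ring), 54 mm outside diameter, 3 mm wall, 22 mm tall, 40 g, lying flat. Origin at the centre of its underside.
- scoop: Small wooden scoop lying flat, 92 mm long, 35 g. Origin on its underside at mid length; handle 12 mm wide and 14 mm tall from x = -46 to +16 mm, round bowl 34 mm across and 22 mm tall centred at x = +29 mm.
- mug: Bystander: blue ceramic mug, 76 mm across, 90 mm tall. Origin on its underside.
- oil: Bystander: green glass oil bottle, 60 mm across, 200 mm tall. Origin on its underside.
- preserve: Bystander: clear preserve jar with steel cap, 72 mm across, 100 mm tall. Origin on its underside.
- eggcup: Bystander: red painted egg cup, 44 mm across, 60 mm tall. Origin on its underside.
- salt: Bystander: white salt pot with steel cap, 40 mm across, 75 mm tall. Origin on its underside.
- ramekin: Bystander: terracotta bowl, 84 mm across, 45 mm tall. Origin on its underside.

How it is judged:
On the way, in this order (a step that is already met when the one before it is completed fails the run):
1. the jar, the cutter and the scoop all lie inside the canister, below its rim, and are let go (in any order) (horizontal distance between each of jar, cutter, scoop and canister below 0.06 m and z of jar in the frame of canister between -0.005 and 0.118 m and z of cutter in the frame of canister between -0.005 and 0.118 m and z of scoop in the frame of canister between -0.005 and 0.118 m and contact force between each of jar, cutter, scoop and the fingers below 0.1 N), for 0.2 s.
2. the lid lies flat on the cork mat (its centre within 80 mm of the mat's centre), knob up, let go and still (angle between lid's own z axis and vertical below 0.1 rad and z of lid in the frame of mat below 0.012 m and z of lid_knob in the frame of mat above 0.045 m and horizontal distance between lid and mat below 0.08 m and contact force between lid and the fingers below 0.1 N and linear speed of lid below 0.03 m/s), for 0.2 s.
3. the lid is pressed fully home on the canister: within 2.5 mm of fully seated and level within 1.4 degrees (horizontal distance between lid and canister below 0.005 m and z of lid in the frame of canister below 0.1235 m and angle between the z axis of lid and the z axis of canister, either way round below 0.025 rad and z of lid_knob in the frame of canister above 0.16 m), for 0.2 s.
At the end, for the whole second after the job is handed in: The lid sits fully home on the canister, knob up: within 2.5 mm of seated height, level within 0.025 rad (1.4 degrees), centred within 5 mm; jar, cutter and scoop are inside; the canister stands upright; all is at rest and the robot touches nothing (all of step 3 and horizontal distance between each of jar, cutter, scoop and canister below 0.06 m and z of jar in the frame of canister between -0.005 and 0.118 m and z of cutter in the frame of canister between -0.005 and 0.118 m and z of scoop in the frame of canister between -0.005 and 0.118 m and linear speed of each of lid, canister below 0.01 m/s and contact force between each of the arm, the fingers and anything else below 0.1 N and angle between canister's own z axis and vertical below 0.03 rad).
It fails at once if a bystander (mug, oil bottle, preserve jar, red egg cup, salt pot or terracotta bowl) is moved more than 30 mm or tipped over (distance of any of mug, oil, preserve, eggcup, salt, ramekin from where it was at the start of the episode above 0.03 m or angle between any of mug, oil, preserve, eggcup, salt, ramekin's own z axis and vertical above 0.4 rad).
It fails at once if the canister is shoved more than 40 mm or tipped more than about 15 degrees (distance of canister from where it was at the start of the episode above 0.04 m or angle between canister's own z axis and vertical above 0.26 rad).
It fails at once if the jar, cutter or scoop is thrown or dropped from more than about 200 mm (faster than 2 m/s) (linear speed of any of jar, cutter, scoop above 2 m/s).
It also fails if it takes over 72 s, if anything falls off the work surface, if the arm or the gripper's body presses on something with over 40 N, if the wrist force passes 120 N, or if a joint passes its speed limit or range.

### The arm

A 6-joint arm with a two-finger parallel gripper is mounted at the origin on the work surface. World frame = base frame: x ahead of the robot, y to its left, z up, the work surface at z = 0. Lengths are in m, angles in rad, forces in N, time in s.
With the tool pointing down it reaches from about 0.275 to 0.75 m from the base axis. Payload 10.2 kg.
Tool frame: the origin (TCP) lies midway between the tips of the shut fingers; the grasp point (between the pads) lies 19 mm behind it (env.hold_point_z is the distance from the TCP to the grasp point, in m); z points along the fingers, y is the line along which they close (so a half turn about z gives the same grasp; the last joint's range is limited). The gripper opens to 85 mm and grips with 20 to 120 N. Pads are 22 mm wide; open, the fingers measure 114 mm over their backs; the gripper's body (76 mm by 85 mm) begins 54 mm behind the grasp point. The pads swing forward as they close: fully open they stand 13 mm farther back than shut.
Start: joints at [0.923, 0.313, 1.498, -0, 1.331, -0.223], TCP at [0.216, 0.478, 0.231] pointing down, gripper open.
Joint ranges: [-2.94, 2.94], [-0.97, 2.17], [0.19, 2.56], [-1.23, 4.37], [0.02, 3.11], [-2.88, 2.88]. Speed limits (rad/s): [2.39, 2.39, 3.01, 3.14, 3.14, 3.14].

### API

Orientations are given as a unit quaternion [x, y, z, w].
In Python, from bench import env, kinematics, monitor, eyes, job gives the robot as it stands. The module is installed in compiled form; this text tells all that it offers. Calls block until the motion is done:
- env.reach(position, orientation): joint-space move of the TCP to a pose.
- env.movel(position, velocity=0.15, frame=None, guard=None): straight line of the TCP; frame=None keeps the orientation; velocity is the mean speed in m/s. With guard (N) it stops when the force on the tool has changed by that much, and returns True; else False.
- env.set_joints(angles): joint-space move.
- env.release() and env.close_gripper(effort=None): open the fingers fully, or close them until they stop; effort is the grip in N (None keeps the last).
- env.hold(seconds).
- kinematics.ik(position, orientation): joint angles nearest the present ones, or None.
- monitor.sense(): the state.
- eyes.grab_frame(name): name is "scene" or "top"; returns a dict with "frame" (384x512x3 uint8, red, green, blue), "mtx" (3x3 intrinsics, pixels), "view" (4x4, takes a point from world to camera coordinates). Camera axes: x right, y down, z forward; pixel columns grow to the right and rows downward; lengths in m; the calibration is good to about 2 mm. A picture is of the moment at which its call begins. There is no depth.
A pose or a line that the arm cannot do raises env.MotionError and nothing moves.
- job.hand_in(): hands the job in; it is judged then, once.
The state is a dict: "clock": time; "joints": joint angles; "qvel": joint speeds; "joint_efforts": joint torques, N m; "position": TCP position; "ee_rot": TCP orientation; "contact_force": force on the tool from outside, world axes, zero at the start; "ft_torque": the same for the moment, N m; "finger_gap": opening from 0.0 (shut) to 1.0 (fully open); "gripper_force": force on a finger pad.
Only numpy, scipy, OpenCV 4.12 (cv2) and the standard library are available. Lean on these libraries where they do the work, as an engineer would, in place of code of your own. Each camera call takes 0.05 s, during which the arm holds its last target. There are 200 camera calls.

## Working session

There is one attempt and no reset: what is moved stays moved. The work goes in short steps, each a Python script; the robot and the scene stay as the last script left them, time stands still between calls to the robot, and variables do not carry over. Pictures are saved under pics/ and viewed, at most 10 in all, crops included, and the job is handed in when it is done.

```bash
mkdir -p pics
python3 - <<'E'
from bench import env,eyes,monitor
import cv2,numpy as np
for n in("scene","top"):
    f=eyes.grab_frame(n); np.savez(f"pics/{n}0.npz",**f)
    cv2.imwrite(f"pics/{n}0.png",cv2.resize(f["frame"][:,:,::-1],(800,600),interpolation=cv2.INTER_CUBIC))
    V=np.array(f["view"]); print(n,np.round(f["mtx"],1).tolist(),"cam",(-V[:3,:3].T@V[:3,3]).round(3),V[:3,:3].round(3).tolist())
print(env.hold_point_z,monitor.sense()["clock"])
E
```

```text
scene [[358.5, 0.0, 260.0], [0.0, 358.5, 191.2], [0.0, 0.0, 1.0]] cam [0.923 0.292 0.891] [[-0.699, 0.715, 0.002], [0.616, 0.604, -0.505], [-0.363, -0.352, -0.863]]
top [[349.6, 0.0, 253.2], [0.0, 349.6, 192.5], [0.0, 0.0, 1.0]] cam [ 0.461 -0.051  1.095] [[0.029, -0.999, 0.026], [-0.994, -0.031, -0.107], [0.108, -0.023, -0.994]]
0.0187 0.1
```

View pics/scene0.png

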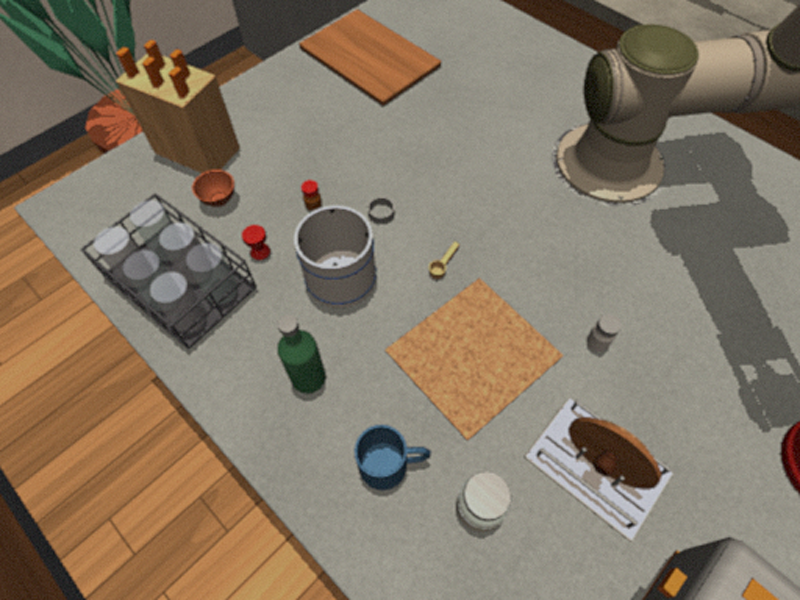

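View pics/top0.png

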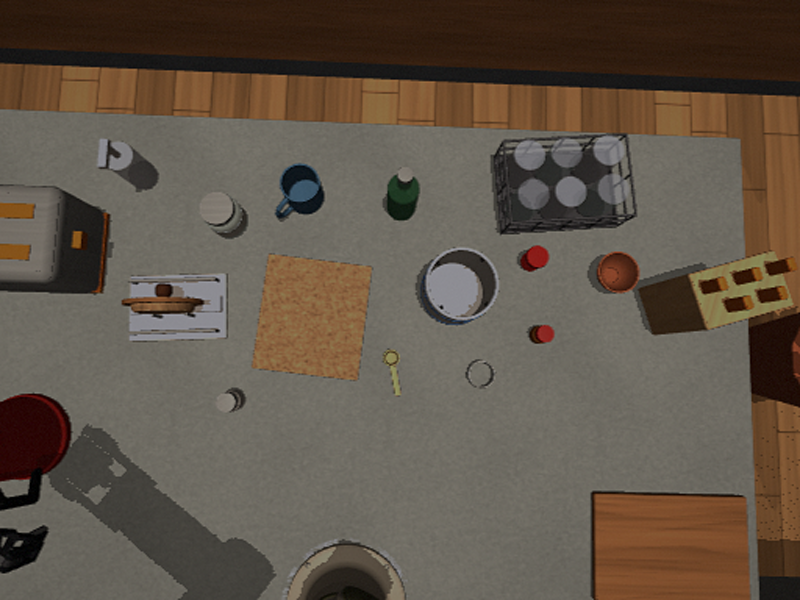

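The top view (+x is up, +y is left) shows the canister rim near (461,285), jar cap (541,334), cutter (480,374), scoop bowl (391,358) with handle end (397,393), mat (312,317), and the lid on edge at (165,303) with its knob up the image. The scene view shows the same layout, with the egg cup beyond the jar. Next I'll measure these with masks.

```bash
cat > h.py <<'E'
import cv2,numpy as np
def load(n): return dict(np.load(f"pics/{n}.npz"))
def cast(f,px,z):
    V=f["view"];R=V[:3,:3];c=-R.T@V[:3,3];d=R.T@np.linalg.solve(f["mtx"],[px[0],px[1],1]);return c+d*(z-c[2])/d[2]
def cast_x(f,px,x):
    V=f["view"];R=V[:3,:3];c=-R.T@V[:3,3];d=R.T@np.linalg.solve(f["mtx"],[px[0],px[1],1]);return c+d*(x-c[0])/d[0]
def proj(f,p):
    q=f["mtx"]@(f["view"][:3,:3]@np.asarray(p)+f["view"][:3,3]);return q[:2]/q[2]
def blobs(f,lo,hi,roi,n=1):
    x0,y0,x1,y1=roi
    hsv=cv2.cvtColor(f["frame"][y0:y1,x0:x1].copy(),cv2.COLOR_RGB2HSV)
    m=cv2.inRange(hsv,lo,hi)
    c=sorted(cv2.findContours(m,cv2.RETR_EXTERNAL,cv2.CHAIN_APPROX_NONE)[0],key=cv2.contourArea)[::-1][:n]
    return [k+np.array([x0,y0]) for k in c]
E
python3 - <<'E'
from h import *
T=load("top0");S=load("scene0")
crops=[(T,(262,150,342,210)),(T,(70,160,150,220)),(T,(235,205,325,272)),(S,(335,250,435,325))]
im=[cv2.resize(cv2.cvtColor(f["frame"][b:d,a:c].copy(),cv2.COLOR_RGB2BGR),(400,300),interpolation=cv2.INTER_CUBIC) for f,(a,b,c,d) in crops]
cv2.imwrite("pics/c1.png",np.vstack([np.hstack(im[:2]),np.hstack(im[2:])]))
# jar cap (both views), red
for nm,f,roi in(("T",T,(335,200,360,225)),("S",S,(190,112,208,126))):
    for c in blobs(f,(0,140,60),(8,255,255),roi):
        b=cv2.minEnclosingCircle(c);print("jar",nm,np.round(b,1) if 0 else b,cast(f,b[0],.055).round(4),cv2.contourArea(c))
# scoop yellow
for nm,f,roi in(("T",T,(240,218,262,258)),("S",S,(270,150,298,182))):
    for c in blobs(f,(20,70,60),(35,255,255),roi):
        r=cv2.minAreaRect(c);print("scoop",nm,[cast(f,p,.014).round(3)[:2].tolist() for p in cv2.boxPoints(r)],cv2.contourArea(c))
# mat
for nm,f,roi in(("T",T,(155,155,245,250)),("S",S,(240,170,365,285))):
    for c in blobs(f,(5,60,80),(25,255,255),roi):
        r=cv2.minAreaRect(c);print("mat",nm,cast(f,r[0],.006).round(3),[cast(f,p,.006).round(3)[:2].tolist() for p in cv2.boxPoints(r)])
E
```

```text
jar T ((348.5, 213.0), 5.590270042419434) [ 0.5211 -0.3624  0.055 ] 80.0
jar S ((197.9423065185547, 120.42308044433594), 5.5044331550598145) [ 0.5252 -0.3593  0.055 ] 74.0
scoop T [[0.48, -0.053], [0.482, -0.084], [0.396, -0.09], [0.394, -0.059]] 134.5
scoop S [[0.48, -0.089], [0.395, -0.089], [0.403, -0.056], [0.486, -0.056]] 82.0
mat T [0.542 0.091 0.006] [[0.439, 0.204], [0.668, 0.189], [0.649, -0.026], [0.419, -0.005]]
mat S [0.546 0.089 0.006] [[0.651, -0.026], [0.396, -0.025], [0.442, 0.204], [0.672, 0.185]]
```

View pics/c1.png

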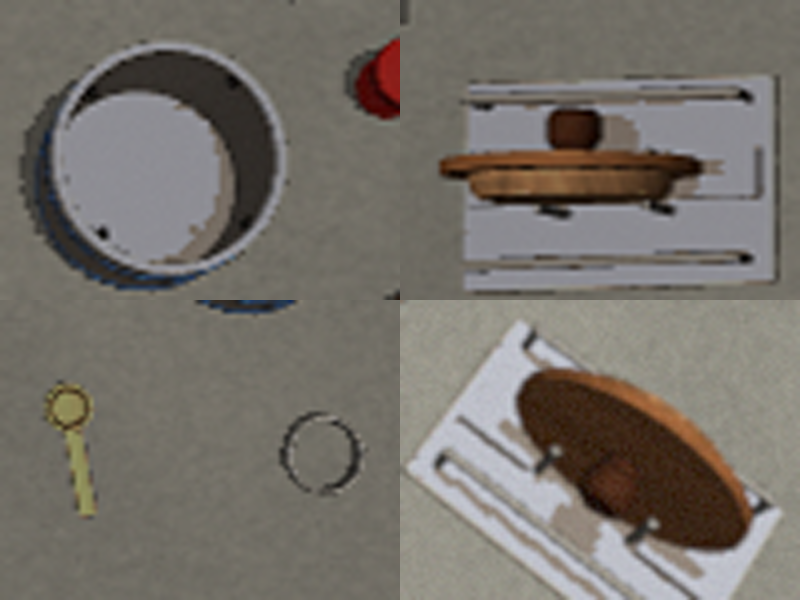

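The crops show the canister rim as a full ellipse, the scoop (bowl toward +x), the cutter ring, and the lid on edge. The knob sits at about top pixel (105,186) and scene pixel (387,297). Its flange spans top columns 78 to 130.6 at row 193.

Run:
```python
from h import *
T=load("top0");S=load("scene0")
def tri(a,b):
    A=[];
    for f,p in((T,a),(S,b)):
        P=f["mtx"]@f["view"][:3];A+=[p[0]*P[2]-P[0],p[1]*P[2]-P[1]]
    X=np.linalg.svd(np.array(A))[2][-1];return X[:3]/X[3]
print("knob",tri((105,186),(387.5,296.7)).round(4))
for p in((78,193),(130.6,192.7),(104.3,192.9)): print("lid edge z.078",cast(T,p,.078).round(4))
c=blobs(T,(0,0,125),(179,45,255),(262,150,342,212))[0];e=cv2.fitEllipse(cv2.convexHull(c));print("can T",e,cast(T,e[0],.135).round(4),cast(T,(e[0][0]-e[1][0]/2,e[0][1]),.135).round(3),cast(T,(e[0][0]+e[1][0]/2,e[0][1]),.135).round(3))
c=blobs(S,(0,0,135),(179,45,255),(180,125,248,200))[0];
print("can S contour bbox",cv2.boundingRect(c))
# expected rim outline for candidate centre in the scene
c=blobs(T,(0,0,140),(179,45,255),(75,165,155,225))[0];r=cv2.minAreaRect(c);print("rack",cast(T,r[0],.008).round(4),[cast(T,p,.008).round(3)[:2].tolist() for p in cv2.boxPoints(r)])
# cutter: local deviation
for nm,f,(a,b,c_,d) in(("T",T,(293,227,322,254)),("S",S,(232,122,256,146))):
    g=cv2.cvtColor(f["frame"][b:d,a:c_].copy(),cv2.COLOR_RGB2GRAY).astype(float)
    m=(abs(g-np.median(g))>22).astype(np.uint8)
    h=cv2.convexHull(np.argwhere(m)[:,::-1].astype(np.int32));e=cv2.fitEllipse(h);p=(e[0][0]+a,e[0][1]+b)
    print("cutter",nm,p,e[1],cast(f,p,.018).round(4))
for nm,f,roi in(("T",T,(240,218,262,258)),("S",S,(270,150,298,182))):
    c=blobs(f,(20,70,60),(35,255,255),roi)[0]
    P=np.array([cast(f,p[0],.014)[:2] for p in c]);o=np.argsort(P[:,0]);print("scoop",nm,P[P[:,0]<.43].mean(0).round(4),"end",P[o[:4]].mean(0).round(4),"tip",P[o[-4:]].mean(0).round(4),
     "bowl",np.round(cv2.minEnclosingCircle(P[P[:,0]>.448].astype(np.float32))[0],4))
v=lambda im:im
big=cv2.cvtColor(S["frame"].copy(),cv2.COLOR_RGB2BGR)
for n,(x,y) in enumerate([cast(T,cv2.fitEllipse(cv2.convexHull(blobs(T,(0,0,125),(179,45,255),(262,150,342,212))[0]))[0],.135)[:2]]):
  for r in(.06,.066):
    for t in np.arange(0,6.28,.15):
      q=proj(S,(x+r*np.cos(t),y+r*np.sin(t),.135)).round().astype(int);big[q[1],q[0]]=(0,0,255) if r>.06 else(0,255,0)
cv2.imwrite("pics/c2.png",cv2.resize(big[120:210,170:290],(800,600),interpolation=cv2.INTER_NEAREST))
```

```text
knob [0.5766 0.3563 0.0763]
lid edge z.078 [0.5538 0.4308 0.078 ]
lid edge z.078 [0.5595 0.2805 0.078 ]
lid edge z.078 [0.5565 0.3558 0.078 ]
can T ((295.6886291503906, 180.94615173339844), (45.846492767333984, 47.064666748046875), 131.18133544921875) [ 0.6012 -0.1906  0.135 ] [ 0.599 -0.127  0.135] [ 0.603 -0.255  0.135]
can S contour bbox (180, 125, 68, 75)
rack [0.5533 0.3565 0.008 ] [[0.611, 0.456], [0.623, 0.269], [0.496, 0.257], [0.485, 0.443]]
cutter T (306.93483543395996, 239.07489204406738) (17.40886878967285, 18.682371139526367) [ 0.4394 -0.245   0.018 ]
cutter S (241.64764785766602, 136.53470134735107) (17.888280868530273, 23.040239334106445) [ 0.4555 -0.2418  0.018 ]
scoop T [ 0.4109 -0.0812] end [ 0.3957 -0.0855] tip [ 0.4805 -0.0707] bowl [ 0.4657 -0.0692]
scoop S [ 0.4106 -0.0823] end [ 0.3982 -0.0856] tip [ 0.4813 -0.0728] bowl [ 0.4652 -0.072 ]
```

View pics/c2.png

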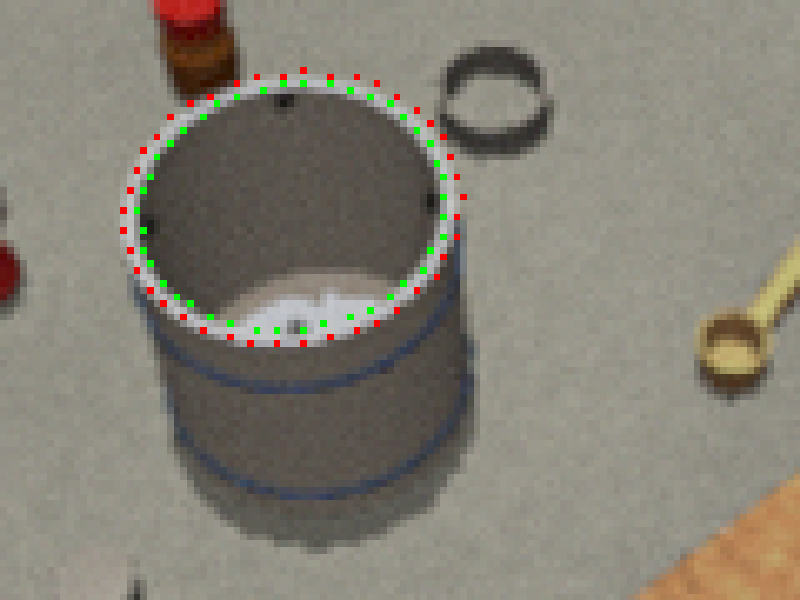

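The projected rim circles (red and green) lie on the imaged rim, so the canister is at about (0.600, -0.190). The sizes and heights agree with what's given. Picking up the three items next.

```bash
cat >> h.py <<'E'
from bench import env,kinematics,monitor,eyes,job
from scipy.spatial.transform import Rotation as R
CAN=np.array([.6005,-.1905])
def q_of(y,z):
    y=np.array(y,float);z=np.array(z,float);return R.from_matrix(np.column_stack([np.cross(y,z),y,z])).as_quat()
def down(a):
    j=monitor.sense()["joints"];best=None
    for k in(0,np.pi):
        q=q_of((np.cos(a+k),np.sin(a+k),0),(0,0,-1));s=kinematics.ik((.5,-.1,.25),q)
        if s is not None and(best is None or abs(s[5])<best[0]):best=(abs(s[5]),q)
    return best[1]
def pick(xy,z,a,drop,da=None,effort=40,dz=.143):
    q=down(a);env.release()
    env.reach((*xy,z+.09),q);env.movel((*xy,z),velocity=.2)
    env.close_gripper(effort);print("gap",monitor.sense()["finger_gap"])
    env.movel((*xy,.24),velocity=.3);env.reach((*drop,.24),q);print("gap",monitor.sense()["finger_gap"])
    env.movel((*drop,dz),velocity=.25);env.release();env.movel((*drop,.24),velocity=.3)
    print("clock",monitor.sense()["clock"])
def snap(n,name):
    f=eyes.grab_frame(n);np.savez(f"pics/{name}.npz",**f);return load(name)
E
python3 - <<'E'
from h import *
S=load("scene0");print("cutter S by eye",cast(S,(243.7,133.9),.018))
pick((.440,-.244),.001,np.pi/2,CAN+[0,-.022])
pick((.523,-.361),.020,np.pi/2+.5,CAN+[0,.028])
f=snap("scene","s1");g=snap("top","t1")
a=cv2.resize(f["frame"][100:250,170:370,::-1],(800,600));cv2.imwrite("pics/s1.png",a)
E
```

```text
cutter S by eye [ 0.44380176 -0.24469066  0.018     ]
gap 0.602206072583417
gap 0.6041387421458163
clock 7.1333
gap 0.38445475703502596
gap 0.38728443664898027
clock 12.675
```

View pics/s1.png

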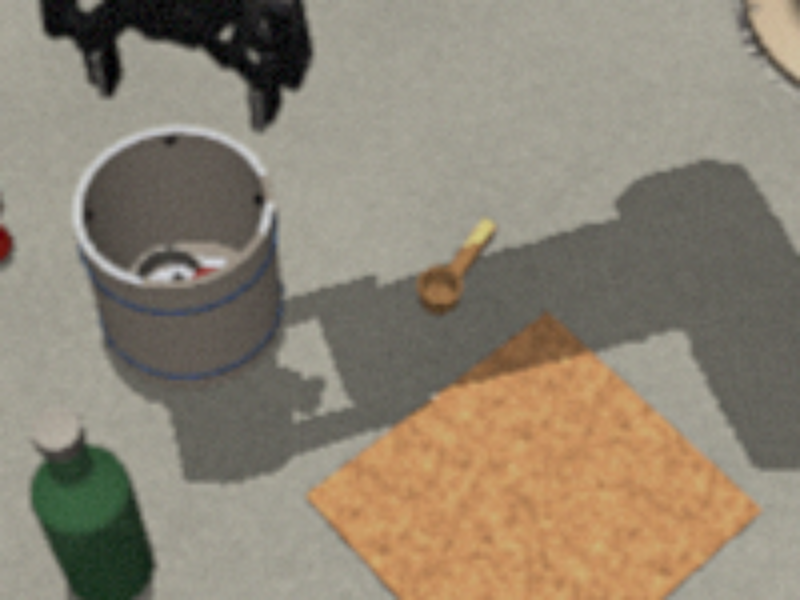

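The cutter ring and the jar's red cap are visible inside the canister at about (180,270) in the crop, and the scoop hasn't been disturbed. I'll pick the scoop next and check which tilts the arm can reach at the lid.

Run:
```python
from h import *
pick((.435,-.0793),.003,np.radians(99.2),CAN+np.array([-.004,-.001]))
f=snap("top","t2");g=snap("scene","s2")
im=[cv2.resize(cv2.cvtColor(k["frame"][b:d,a:c].copy(),cv2.COLOR_RGB2BGR),(400,400),interpolation=cv2.INTER_CUBIC) for k,(a,b,c,d) in((f,(262,150,332,220)),(g,(180,125,250,195)))]
cv2.imwrite("pics/s2.png",np.hstack(im))
yaw=np.radians(3);hz=np.array([np.cos(yaw),np.sin(yaw),0]);hy=np.array([-np.sin(yaw),np.cos(yaw),0])
K=np.array([.578,.3563,.078])
for t in(25,30,35,40,50):
  for s in(1,-1):
    r=np.radians(t);d=-np.cos(r)*np.array([0,0,1])-np.sin(r)*hz
    tcp=K+d*(.0187-.006)
    a=[kinematics.ik(tcp-d*b+[0,0,u],q_of(s*hy,d)) for b,u in((0,0),(.08,0),(0,.1))]
    # laid flat at mat, knob axis vertical, yaw psi: tool points outward, down by t
    o=[]
    for psi in(-.6,-.3,0,.2,.5):
      h=np.array([np.cos(psi),np.sin(psi),0]);d2=np.cos(r)*h-np.sin(r)*np.array([0,0,1]);y2=s*np.array([-np.sin(psi),np.cos(psi),0])
      for mx in(.48,.545):
        k=kinematics.ik(np.array([mx,.09,.006+.041])+d2*(.0127),q_of(y2,d2));o.append(None if k is None else np.round(k,1).tolist())
    print(t,s,[None if x is None else np.round(x,2).tolist() for x in a],sum(x is not None for x in o),o[4:6])
```

```text
gap 0.12660240475319737
gap 0.12108745111912456
clock 18.675
25 1 [[0.34, 1.05, 0.73, 0.12, 1.78, -1.29], [0.33, 1.12, 0.42, 0.13, 2.03, -1.27], [0.34, 0.98, 0.61, 0.13, 1.97, -1.26]] 10 [[-0.1, 0.7, 2.4, 3.0, 1.1, 1.6], [-0.1, 0.7, 2.3, 3.0, 0.9, 1.6]]
25 -1 [[0.34, 1.05, 0.73, 0.12, 1.78, 1.86], [0.33, 1.12, 0.42, 0.13, 2.03, 1.88], [0.34, 0.98, 0.61, 0.13, 1.97, 1.88]] 10 [[-0.1, 0.7, 2.4, 3.0, 1.1, -1.6], [-0.1, 0.7, 2.3, 3.0, 0.9, -1.5]]
30 1 [[0.33, 1.11, 0.63, 0.15, 1.9, -1.28], None, [0.33, 1.05, 0.5, 0.16, 2.09, -1.25]] 10 [[-0.1, 0.6, 2.4, 3.0, 0.9, 1.6], [-0.1, 0.6, 2.2, 3.0, 0.8, 1.6]]
30 -1 [[0.33, 1.11, 0.63, 0.15, 1.9, 1.86], None, [0.33, 1.05, 0.5, 0.16, 2.09, 1.89]] 10 [[-0.1, 0.6, 2.4, 3.0, 0.9, -1.6], [-0.1, 0.6, 2.2, 3.0, 0.8, -1.5]]
35 1 [[0.32, 1.18, 0.52, 0.17, 2.03, -1.27], None, [0.32, 1.13, 0.38, 0.19, 2.22, -1.23]] 10 [[-0.1, 0.5, 2.4, 3.0, 0.7, 1.6], [-0.1, 0.6, 2.2, 3.0, 0.6, 1.6]]
35 -1 [[0.32, 1.18, 0.52, 0.17, 2.03, 1.87], None, [0.32, 1.13, 0.38, 0.19, 2.22, 1.91]] 10 [[-0.1, 0.5, 2.4, 3.0, 0.7, -1.5], [-0.1, 0.6, 2.2, 3.0, 0.6, -1.5]]
40 1 [[0.32, 1.26, 0.39, 0.2, 2.16, -1.25], None, [0.32, 1.22, 0.23, 0.24, 2.36, -1.19]] 8 [[-0.1, 0.5, 2.4, 3.0, 0.6, 1.6], [-0.1, 0.5, 2.2, 3.0, 0.4, 1.6]]
40 -1 [[0.32, 1.26, 0.39, 0.2, 2.16, 1.89], None, [0.32, 1.22, 0.23, 0.24, 2.36, 1.95]] 8 [[-0.1, 0.5, 2.4, 3.0, 0.6, -1.5], [-0.1, 0.5, 2.2, 3.0, 0.4, -1.5]]
50 1 [None, None, None] 7 [[-0.1, 0.4, 2.3, 2.9, 0.2, 1.7], [-0.1, 0.5, 2.1, 2.8, 0.1, 1.8]]
50 -1 [None, None, None] 7 [[-0.1, 0.4, 2.3, 2.9, 0.2, -1.4], [-0.1, 0.5, 2.1, 2.8, 0.1, -1.3]]
```

View pics/s2.png

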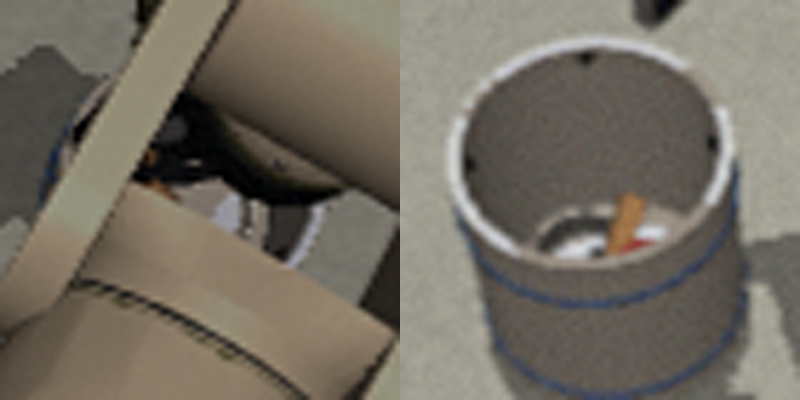

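All three items lie low inside the canister, with the scoop handle at about (628,222) in the crop and nothing near the rim. Now the lid, gripped by its knob with the tool tilted 33°.

Run:
```python
from h import *
yaw=np.radians(3);hz=np.array([np.cos(yaw),np.sin(yaw),0]);hy=np.array([-np.sin(yaw),np.cos(yaw),0])
K=np.array([.579,.3563,.078]);r=np.radians(33);Z=np.array([0,0,1])
d=-np.cos(r)*Z-np.sin(r)*hz;tcp=K+d*(.0187-.007);q=q_of(hy,d)
env.reach(tcp+[0,0,.1],q)
print("hit",env.movel(tcp,velocity=.15,guard=12))
env.close_gripper(100);s=monitor.sense();print("gap",s["finger_gap"],s["position"]-tcp,s["clock"])
env.movel(tcp+[0,0,.1],velocity=.15)
s=monitor.sense();print("gap",s["finger_gap"],s["contact_force"],s["joints"].round(2) if hasattr(s["joints"],"round") else s["joints"])
j=np.array(s["joints"])
for m in((.545,.09),(.51,.09)):
  for psi in np.radians(np.arange(-180,180,15)):
    h=np.array([np.cos(psi),np.sin(psi),0]);d2=np.cos(r)*h-np.sin(r)*Z;y2=np.array([-np.sin(psi),np.cos(psi),0])
    P=np.array([*m,.006+.041])+d2*.0117
    k=[kinematics.ik(P+[0,0,u],q_of(y2,d2)) for u in(0,.2)]
    if all(x is not None for x in k): print(m,round(np.degrees(psi)),np.round(k[0],2).tolist(),np.round(np.array(k[1])-j,2).tolist())
f=snap("scene","s3");cv2.imwrite("pics/s3.png",f["frame"][:,:,::-1])
```

```text
hit False
gap 0.30809780356140787 [ 2.88946622e-04 -4.12839112e-05  6.59823478e-04] 22.1667
gap 0.30801996984400665 [ 0.45491048 -0.10662817 -1.84745202] [ 0.33  1.1   0.42  0.18  2.17 -1.24]
(0.545, 0.09) -180 [-0.04, 1.15, 0.85, -0.03, 2.14, 1.53] [-0.36, -0.16, 0.32, -0.23, 0.29, 2.75]
(0.545, 0.09) -165 [0.04, 1.15, 0.84, -0.22, 2.12, 1.33] [-0.29, -0.16, 0.31, -0.47, 0.26, 2.46]
(0.545, 0.09) -150 [0.1, 1.13, 0.89, -0.39, 2.04, 1.15] [-0.22, -0.18, 0.36, -0.67, 0.16, 2.21]
(0.545, 0.09) -135 [0.17, 1.09, 0.98, -0.54, 1.92, 1.0] [-0.16, -0.24, 0.46, -0.82, 0.02, 2.03]
(0.545, 0.09) -120 [0.22, 1.03, 1.11, -0.68, 1.76, 0.89] [-0.1, -0.31, 0.59, -0.93, -0.16, 1.9]
(0.545, 0.09) -105 [0.27, 0.96, 1.26, -0.81, 1.58, 0.82] [-0.05, -0.4, 0.75, -1.02, -0.36, 1.8]
(0.545, 0.09) -90 [0.31, 0.89, 1.42, -0.95, 1.39, 0.77] [-0.02, -0.49, 0.91, -1.11, -0.57, 1.71]
(0.545, 0.09) -75 [0.32, 0.82, 1.59, -1.12, 1.19, 0.77] [-0.0, -0.59, 1.08, -1.2, -0.79, 1.64]
(0.545, 0.09) 0 [-0.08, 0.58, 2.23, 3.04, 0.67, 1.61] [-0.4, -1.04, 1.7, 1.85, -2.1, 3.88]
(0.545, 0.09) 30 [-0.35, 0.59, 2.19, 2.02, 0.8
[... 1980 characters left out ...]
.1] [-0.82, -0.9, 1.53, 0.91, -0.93, 3.89]
(0.51, 0.09) 75 [-0.48, 0.69, 1.9, 1.08, 1.19, 2.15] [-0.81, -0.79, 1.38, 0.79, -0.73, 3.81]
(0.51, 0.09) 90 [-0.44, 0.76, 1.74, 0.89, 1.35, 2.16] [-0.77, -0.68, 1.23, 0.68, -0.54, 3.73]
(0.51, 0.09) 105 [-0.39, 0.82, 1.58, 0.73, 1.51, 2.14] [-0.72, -0.58, 1.07, 0.57, -0.37, 3.64]
(0.51, 0.09) 120 [-0.33, 0.89, 1.42, 0.59, 1.67, 2.08] [-0.66, -0.49, 0.92, 0.46, -0.2, 3.53]
(0.51, 0.09) 135 [-0.26, 0.95, 1.28, 0.45, 1.81, 1.99] [-0.59, -0.41, 0.77, 0.34, -0.05, 3.4]
(0.51, 0.09) 150 [-0.19, 1.01, 1.16, 0.3, 1.92, 1.87] [-0.51, -0.34, 0.65, 0.18, 0.07, 3.23]
(0.51, 0.09) 165 [-0.11, 1.05, 1.07, 0.14, 2.01, 1.71] [-0.44, -0.29, 0.56, -0.01, 0.16, 3.01]
```

View pics/s3.png

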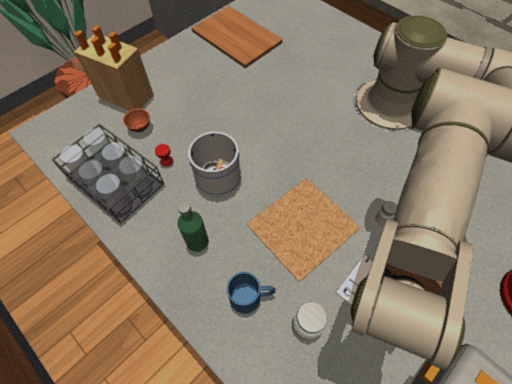

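The gap matches the 30 mm knob and the tool force of 1.85 N matches the lid's weight. The picture shows the canister with the scoop in it, the mat clear, and the lid hidden behind the wrist. I'll lay it down with the tool pointing toward -y.

Run:
```python
from h import *
Z=np.array([0,0,1]);r=np.radians(33);psi=-np.pi/2
h=np.array([0,-1,0]);d2=np.cos(r)*h-np.sin(r)*Z;y2=np.array([1,0,0]);q=q_of(y2,d2)
P=np.array([.535,.085,.006+.041])+d2*.0117
try: env.movel(np.array(monitor.sense()["position"])+[0,0,.04],velocity=.2)
except env.MotionError as e: print("no extra lift",e)
env.reach(P+[0,0,.2],q)
env.movel(P+[0,0,.03],velocity=.15);env.hold(.2)
s=monitor.sense();print(s["finger_gap"],s["contact_force"])
print("hit",env.movel(P-[0,0,.004],velocity=.04,guard=5));s=monitor.sense();print(s["position"]-P,s["contact_force"])
env.release();env.hold(.2)
env.movel(P-d2*.08,velocity=.2);print(monitor.sense()["clock"])
env.movel(P-d2*.08+[0,0,.12],velocity=.3)
env.reach((.40,.30,.27),down(np.pi/2))
f=snap("scene","s4");g=snap("top","t4");print(monitor.sense()["clock"])
im=[cv2.resize(cv2.cvtColor(k["frame"][b:d,a:c].copy(),cv2.COLOR_RGB2BGR),(400,300),interpolation=cv2.INTER_CUBIC) for k,(a,b,c,d) in((f,(235,150,395,270)),(g,(140,140,260,230)))]
cv2.imwrite("pics/s4.png",np.hstack(im))
```

```text
0.30689464463954874 [-0.20267762  0.08240451 -2.01226261]
hit True
[-0.00028385 -0.00050011 -0.00069402] [-1.20500871  0.98689782  4.27877878]
28.4583
30.3917
```

View pics/s4.png

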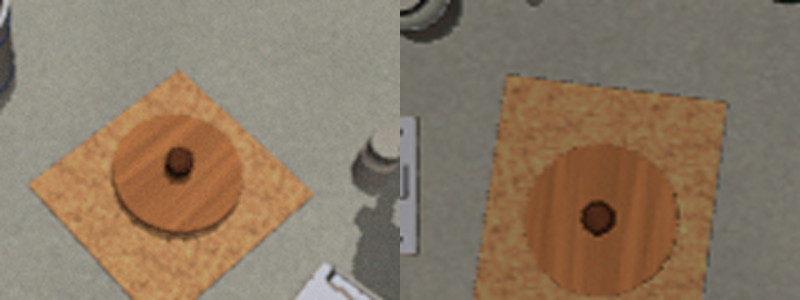

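The lid lies flat on the mat with its knob up at about top pixel (199,205). I'll measure the knob, flange and canister again.

Run:
```python
from h import *
for nm,f,roi,rc in(("T",load("t4"),(188,194,212,216),(262,150,342,212)),("S",load("s4"),(296,205,318,224),None)):
    c=blobs(f,(0,60,10),(20,255,88),roi)[0];b=cv2.minEnclosingCircle(c);print("knob",nm,b,cast(f,b[0],.052).round(4))
    if rc:
        m=blobs(f,(0,0,125),(179,45,255),rc)[0];e=cv2.fitEllipse(cv2.convexHull(m));print("can",e,cast(f,e[0],.135).round(4))
# rim in scene: bright ring pixels, outer hull fitted on upper part
f=load("s4");T=load("t4")
for nm,f,(a,b,c,d) in(("S",f,(183,127,246,180)),("T",T,(265,155,328,210))):
    hsv=cv2.cvtColor(f["frame"][b:d,a:c].copy(),cv2.COLOR_RGB2HSV)
    p=np.argwhere((hsv[...,2]>165)&(hsv[...,1]<45))[:,::-1]+[a,b]
    W=np.array([cast(f,x,.135)[:2] for x in p])
    c0=CAN.copy()
    from scipy.optimize import least_squares
    for _ in range(5):
        rr=np.linalg.norm(W-c0,axis=1);k=abs(rr-.063)<.006
        c0=least_squares(lambda v:np.linalg.norm(W[k]-v,axis=1)-.063,c0,loss="soft_l1",f_scale=.002).x
    ang=np.histogram(np.arctan2(*(W[k]-c0).T[::-1]),8,(-np.pi,np.pi))[0]
    print("rim",nm,c0.round(4),k.sum(),ang)
```

```text
knob T ((199.0, 205.0), 5.385264873504639) [0.5316 0.0849 0.052 ]
can ((295.6922607421875, 180.9398193359375), (45.99814987182617, 47.06068801879883), 127.73890686035156) [ 0.6012 -0.1906  0.135 ]
knob S ((306.28570556640625, 215.42857360839844), 6.468235492706299) [0.5382 0.0874 0.052 ]
rim S [ 0.6031 -0.1911] 240 [29 29 32 26 35 37 23 29]Traceback (most recent call last):
  File "<stdin>", line 15, in <module>
ValueError: operands could not be broadcast together with shapes (0,) (2,)
```

The two views average to a knob at (0.535, 0.086), which matches where the robot set it down, and a canister at (0.602, -0.191). Now I'll regrasp the lid and press it on.

Run:
```python
from h import *
q=down(0.);k=np.array([.535,.0855]);c=np.array([.602,-.191]);g=.027
env.reach((*k,.13),q);env.movel((*k,.006+g),velocity=.12,guard=10)
env.close_gripper(100);z0=monitor.sense()["position"][2]-.006;print("gap",monitor.sense()["finger_gap"],"z0",z0)
env.movel((*k,.25),velocity=.2);env.reach((*c,.25),q);env.movel((*c,z0+.135),velocity=.15);env.hold(.3)
print(monitor.sense()["contact_force"],monitor.sense()["finger_gap"])
for t,gd in((.124,12),(.119,35)):
    hit=env.movel((*c,z0+t),velocity=.03,guard=gd);s=monitor.sense();print(hit,"z",s["position"][2]-z0,s["position"][:2],s["contact_force"],s["ft_torque"])
f=snap("scene","s5");cv2.imwrite("pics/s5.png",cv2.resize(f["frame"][110:200,160:280,::-1],(800,600)));print(monitor.sense()["clock"])
```

```text
gap 0.3095574018191462 z0 0.02768427350506262
[ 0.53757553  0.07444574 -2.22044798] 0.3090053635626434
False z 0.12406730558744808 [ 0.60229925 -0.19092323] [1.19350285 1.87342613 0.88685407] [ 0.15033365 -0.41701064 -0.06070662]
False z 0.12099400039902539 [ 0.60271744 -0.19136777] [-0.89332126  1.1238217  12.46587643] [ 0.27725227  0.15952117 -0.04082838]
37.9583
```

View pics/s5.png

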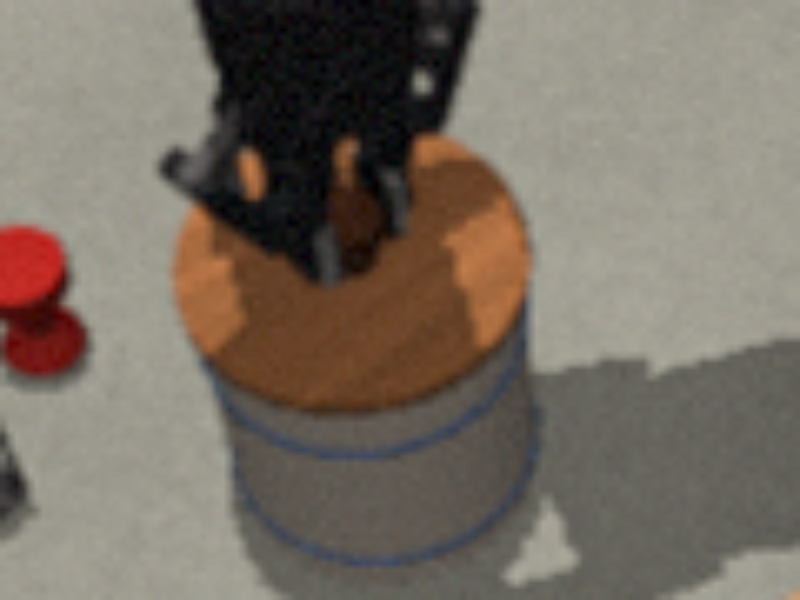

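The lid is on and reads about seated height at around 15 N. I'll press further until the force shows a hard stop, then let go.

Run:
```python
from h import *
s=monitor.sense();p=np.array(s["position"]);z0=.02768;c=(.602,-.191)
hit=env.movel((*c,z0+.110),velocity=.02,guard=28);s=monitor.sense();print(hit,"z",s["position"][2]-z0,s["contact_force"],s["finger_gap"])
env.movel((*c,s["position"][2]),velocity=.03);s=monitor.sense();print(s["position"][2]-z0,s["contact_force"])
env.release();env.hold(.2)
env.movel((*c,.26),velocity=.2)
# press knob top with shut fingers
env.close_gripper(40)
hit=env.movel((*c,.165),velocity=.06,guard=28);s=monitor.sense();print("knob press",hit,s["position"],"expected z .173",s["contact_force"])
env.movel((*c,.25),velocity=.2);env.release();env.reach((.40,.20,.27),down(0.));env.hold(.3)
f=snap("scene","s6");g=snap("top","t6");print(monitor.sense()["clock"],monitor.sense()["contact_force"])
im=[cv2.resize(cv2.cvtColor(k["frame"][b:d,a:c].copy(),cv2.COLOR_RGB2BGR),(400,400),interpolation=cv2.INTER_CUBIC) for k,(a,b,c,d) in((f,(175,120,255,200)),(g,(256,145,336,225)))]
cv2.imwrite("pics/s6.png",np.hstack(im))
```

```text
True z 0.12106037956721215 [-0.89683604  1.08768647  5.02009979] 0.31263453293488896
0.12119034015857898 [ 4.31463041 -0.60652556  1.54949894]
knob press True [ 0.60221095 -0.19100621  0.17307271] expected z .173 [-1.17519735  0.70264197  4.88732341]
45.4417 [ 0.10103293 -0.44622126 -0.14279849]
```

View pics/s6.png

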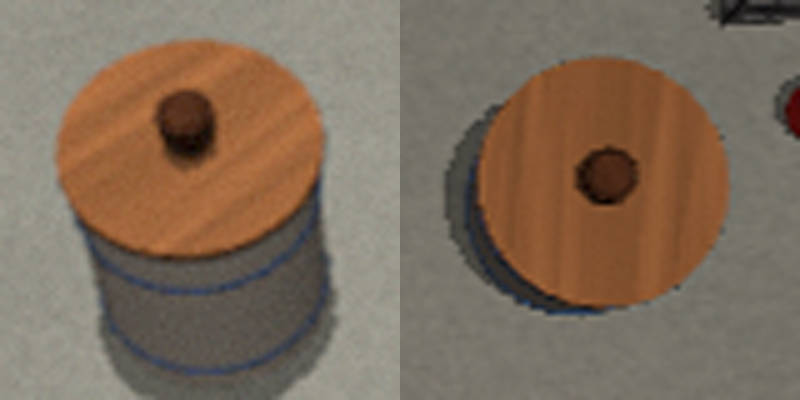

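The lid sits level and centred on the canister, with its knob at (185,120) in the scene crop and (607,175) in the top crop. The hard stop at knob height 0.1731 m matches the seated value of 0.173 m, so I'm handing in.

```bash
python3 -c "
from bench import job
print(job.hand_in())"
```

```text
the job is handed in; nothing more can be done
None
```

The job is handed in: the jar, cutter and scoop are in the canister and the lid is pressed home (knob top measured at 0.1731 m, 0.173 m when seated), at about 45 s on the robot's clock; the hand-in gave no verdict.

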